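Clear the control panel and latch its sliding guard

ROBOT

A 6-joint arm with a two-finger parallel gripper is mounted at the origin on the work surface. World frame = base frame: x ahead of the robot, y to its left, z up, the work surface at z = 0. Lengths are in m, angles in rad, forces in N, time in s.
With the tool pointing down it reaches from about 0.25 to 0.775 m from the base axis. Payload 8.9 kg.
Tool frame: the origin (TCP) lies between the finger pads; the fingertips stand ahead of it and the grasp point (between the pads) lies 8 mm behind it (env.tip_reach is the z of the fingertips in the tool frame, in m); z points along the fingers, y is the direction in which the jaws open and shut (so a half turn about z gives the same grasp; the last joint's range is limited). The gripper opens to 85 mm and grips with 20 to 120 N. Pads are 22 mm wide; open, the fingers measure 114 mm over their backs; the gripper's body (76 mm by 85 mm) begins 54 mm behind the grasp point. The pads swing forward as they close: fully open they stand 13 mm farther back than shut.
Start: joints at [1.145, 0.291, -0.153, 1.127, 0, 1.431], TCP at [0.149, 0.504, 0.242] pointing down, gripper open.
Joint ranges: [-2.52, 2.52], [-0.91, 1.74], [-1.3, 1.37], [-1.96, 2.02], [-1.52, 1.47], [-3.14, 3.14]. Speed limits (rad/s): [2.22, 2.22, 2.79, 3.14, 3.14, 3.14].

INTERFACE

Orientations are given as a rotation vector (axis times angle).
In Python, from cell import env, imaging gives the robot as it stands.
- The arm moves only by the shell command python3 -m crank 'ROWS'. ROWS is JSON, a list of rows, each an object with "turn": the turn, a rotation vector about the world's x, y, z as a fraction of full scale, a list of three; "delta_pos": the shift along the world's x, y, z as a fraction of full scale, a list of three; "hand": the opening in per cent of the stroke, from 0 (shut) to 100 (fully open). A call has 1 to 12 rows; each row shifts and turns the commanded pose from where the row before left it; what a row does not reach is not made up. Full scale, the value 1, is 600 mm for a shift and 0.1 rad for a turn. A row lasts 1/8 s, in which the tool goes at most 62.5 mm and 10.7 degrees, less where a joint would pass 70% of its speed; a pose out of reach is approached as far as the arm can. A call with a number of a shift or a turn outside -1 to 1 is refused whole. A call with a gripper value outside its range is refused whole. The fingers move at their own pace and stop on an object; the grip force is fixed at half the most. Time passes only in rows, so rows that do not move let the fingers close. It gives the time, the measured TCP pose, the force and the opening at its end, in the units of the state.
- env.get_obs(): the state, without advancing time (a new reading comes with each control period).
- imaging.read_camera(name): name is "scene" or "top" or "wrist"; returns the picture (480x640x3 uint8, red, green, blue); there is no depth.
- imaging.get_calibration(name): a dict with "fovy" (degrees; the focal length in pixels is half the picture's height over the tangent of half this angle, whatever the lens; pixels are square), "cx", "cy" (the principal point, pixels), "extrinsics" (4x4, takes a point from camera to world coordinates). Camera axes: x right, y up, looking along -z (the intrinsics and any distortion apply to the point x, -y, -z); pixel columns grow to the right and rows downward; lengths in m; the calibration is good to about 2 mm. A picture is of the moment at which its call begins: read the wrist's pose just before it. get_calibration takes no time and is no camera call; for the wrist camera it gives the pose at the moment of the call.
- env.close_job(): hands the job in, once; it reports no verdict.
Trained networks look in the newest picture that a camera, given by its name, has taken for a name from the list of things; names that differ only in an ending like _2 or _b are one class to them, and where a whole thing is asked for, a point or a joint stands for the part that bears it (a point fixed in the world has none). Each returns a list of dicts, best first, with "score" (0 to 1); they miss things now and then, are a little off and sometimes report something else, mostly with a low value. They report only what shows in the picture. A call takes as long as a camera call. They do not tell look-alikes from the thing itself.
- imaging.trace(camera, query): "mask" (480x640 bool, what is visible of it) and "centre" ([row, column] in pixels, amid what is visible of it).
- imaging.place_of(camera, query): "centre" ([row, column] in pixels: a listed point, or the origin of a listed thing).
The state is a dict: "t": time; "joint_positions": joint angles; "qd": joint speeds; "tau": joint torques, N m; "tool_pos": TCP position; "tcp_rot": TCP orientation; "contact_force": force on the tool from outside, world axes, zero at the start; "moment": the same for the moment, N m; "gripper_width": finger opening in m.
Only numpy, scipy, OpenCV 4.12 (cv2) and the standard library are available. Lean on these libraries where they do the work, as an engineer would, in place of code of your own. Each camera call takes 0.05 s, during which the arm holds its last target.

TASK

A yellow and red screwdriver has been left on the contactors of the control panel, in the opening of its sliding guard. Lift it out and lay it, without letting it fall, wholly inside the blue tool tray; then slide the clear guard shut by its black upright pull, without slamming it, until its latch catches and the guard stays home. Do not disturb the loose contactor or the blue screwdriver.

Things in the scene. Friction and masses are not known exactly. Their poses are not given: they have to be found in the camera images.
- panel: Fixed steel mounting plate on the bench, 280 (x) x 420 (y) x 6 mm. Origin: centre of its underside; y is the guard's line of travel (opens to +y, shuts to -y), z up. Grey wire ducts along both long edges, to z 60, carry aluminium guard rails at x 98 to 112 mm either side, top z 94. A terminal strip, top z 46, lies under the parked guard.
- contactor_bank (a point): Centre of the flat top (panel x 0, y -88, z 45 mm) of the panel's bank of white and black contactors, 176 (x) x 148 (y) mm, between the rails; the screwdriver starts lying on it. Fixed.
- guard (a joint): Guard travel in m: 0 = shut against its stop, 0.18 = open; the guard shifts by the value towards panel +y. Friction 1.5 N plus 12 N per m/s; from 16 mm on its striker bar lifts the latch roller (7 to 9 N in all at a slow push), past about 8 mm the roller snaps down behind the bar, draws the guard in and holds it.
- guard_handle (a point): Centre of the guard's black upright pull: a plate 70 mm long in panel x, 12 mm thick in panel y, 45 mm tall, on the trailing (+y) end of the guard; push its +y face or pinch the 12 mm. Top 23 mm above. Lies at panel x 0, y 0, z 110 mm when shut. The guard, a clear yellow-framed sheet 196 x 180 x 4 mm, top 22 mm below this point, reaches from 10 mm on its +y side to 170 mm on its -y side.
- latch (a joint): Lift in m of the red spring roller of the latch: 0 = down (at rest, or caught behind the striker bar when the guard is shut), about 0.0035 on top of the bar. It sits in a dark steel bracket, 50 mm wide, at panel y -171 to -207 mm, top z 116 mm.
- driver: Stubby screwdriver, loose, yellow handle with red ends, 150 mm long, 0.08 to 0.15 kg. Origin: middle of the handle's underside; x points along it to the blade, z up at the start. Handle a rounded square bar 28 x 28 mm from x -46 to +36 mm, a 20 mm square collar to +46; red shaft 8 mm round, axis at z 14, to x +104. Centre of mass within 3 mm of the handle's middle.
- driver_tip (a point): The yellow and red screwdriver's blade tip, at x +104, z 14 mm of driver.
- driver_butt (a point): The yellow and red screwdriver's handle end, at x -46, z 14 mm of driver.
- tool_tray: Blue open tray with black mat, fixed to the bench, 130 (x) x 220 (y) x 30 mm high, walls 5 mm, inner floor at z 5 mm. Origin: centre of its underside, z up. Empty at the start.
- parts_bin: Grey parts bin of the same size as the tray, fixed, holding terminals and white modules. Not to be used. Origin: centre of its underside.
- contactor: Bystander: loose black and white contactor, 75 x 45 x 80 mm high. Origin: centre of its underside.
- blue_driver: Bystander: blue and black screwdriver of the same shape as the yellow one, loose on the bench; same axes and origin.
Things that resemble listed ones, but are neither listed nor needed, are in the scene too. Of the things like the driver, leave any that is green or purple; of the rest the smaller one is meant.

How it is judged:
By the outcome, as a careful person would: the job done as asked, in the order asked, and still so for the second after the job is handed in, with the robot touching nothing.
It also fails if it takes over 53 s, if anything falls off the work surface, if the arm or the gripper's body presses on something with over 40 N, if the wrist force passes 120 N, or if a joint passes its speed limit or range.

## Working session

There is one attempt and no reset: what is moved stays moved. The work goes in short steps, Python scripts to look and compute and a shell command to move; the robot and the scene stay as the last step left them, time stands still between calls to the robot, and variables do not carry over. Pictures are saved under pics/ and viewed, and the job is handed in when it is done.

```bash
ls; mkdir -p pics; python3 - <<'E'
from cell import env, imaging
import cv2
for n in("scene","top"):
    cv2.imwrite(f"pics/a_{n}.png",imaging.read_camera(n)[:,:,::-1])
    c=imaging.get_calibration(n);print(n,c)
    for q in("driver","driver_tip","driver_butt","tool_tray","panel","guard_handle","contactor","blue_driver","parts_bin","contactor_bank","latch"):
        print(q,[(d["score"],d["centre"]) for d in imaging.place_of(n,q)][:4])
print(env.get_obs(),env.tip_reach)
E
```

```text
pics
scene {'fovy': 53.327614256074476, 'cx': 321.5854625226433, 'cy': 242.83749214290765, 'extrinsics': array([[ 0.38564113, -0.71491112,  0.5832521 ,  1.19547793],
       [ 0.92254592,  0.30822212, -0.23218129, -0.25524265],
       [-0.01378221,  0.6276155 ,  0.77840146,  0.98696941],
       [ 0.        ,  0.        ,  0.        ,  1.        ]])}
driver [(0.9, [347.6, 459.9]), (0.86, [146.3, 380.1]), (0.78, [209.5, 192.5]), (0.62, [233.6, 329.3])]
driver_tip [(0.86, [260.0, 340.6]), (0.84, [299.0, 450.6]), (0.81, [219.3, 131.8]), (0.69, [166.2, 351.6])]
driver_butt [(0.71, [130.9, 392.6]), (0.69, [223.9, 324.6]), (0.62, [195.1, 209.0]), (0.6, [357.2, 473.9])]
tool_tray [(0.7, [339.4, 211.5])]
panel [(0.93, [249.3, 371.1]), (0.44, [221.6, 322.7])]
guard_handle [(0.78, [209.9, 436.0])]
contactor [(0.76, [367.2, 302.0])]
blue_driver [(0.6, [343.3, 387.6])]
parts_bin [(0.8, [277.8, 190.1])]
contactor_bank [(0.79, [247.4, 338.3]), (0.65, [232.5, 329.0])]Traceback (most recent call last):
  File "<stdin>", line 7, in <module>
ValueError: it knows: blue_driver, contactor, contactor_bank, driver, driver_butt, driver_tip, guard_handle, panel, parts_bin, tool_tray
```

```bash
python3 - <<'E'
from cell import env, imaging
import cv2
n="top"
cv2.imwrite(f"pics/a_{n}.png",imaging.read_camera(n)[:,:,::-1])
c=imaging.get_calibration(n);print(n,c)
for q in("driver","driver_tip","driver_butt","tool_tray","panel","guard_handle","contactor_bank"):
        print(q,[(d["score"],d["centre"]) for d in imaging.place_of(n,q)][:5])
print(env.get_obs(),env.tip_reach)
E
```

```text
top {'fovy': 42.838148077128324, 'cx': 324.7107060629948, 'cy': 248.50645721674084, 'extrinsics': array([[-2.37218883e-02,  9.94143838e-01, -1.05429130e-01,
         3.63360444e-01],
       [-9.99713584e-01, -2.39234511e-02, -6.47426422e-04,
         4.70438256e-02],
       [-3.16586364e-03,  1.05383576e-01,  9.94426608e-01,
         1.40795927e+00],
       [ 0.00000000e+00,  0.00000000e+00,  0.00000000e+00,
         1.00000000e+00]])}
driver [(0.94, [108.0, 246.7]), (0.79, [265.8, 325.1]), (0.65, [402.0, 186.7]), (0.62, [391.8, 462.3]), (0.42, [201.2, 473.5])]
driver_tip [(0.72, [216.7, 323.3]), (0.72, [381.0, 530.0]), (0.66, [374.6, 240.5]), (0.61, [152.1, 233.2])]
driver_butt [(0.98, [89.9, 253.4]), (0.66, [281.7, 323.6]), (0.65, [415.6, 162.4]), (0.57, [394.7, 434.1])]
tool_tray [(0.95, [199.7, 474.1])]
panel [(0.62, [244.8, 284.8])]
guard_handle [(0.68, [225.0, 207.0]), (0.62, [245.7, 285.1])]
contactor_bank [(0.77, [246.8, 321.1]), (0.65, [263.6, 325.1]), (0.16, [136.5, 314.1])]
{'t': 0.95, 'joint_positions': array([ 1.14468838e+00,  2.90669946e-01, -1.53373848e-01,  1.12672803e+00,
        3.45076667e-05,  1.43153125e+00]), 'qd': array([-1.61003538e-03, -6.11000357e-04, -2.50763625e-04,  2.58203646e-04,
       -8.03301531e-05, -7.72524652e-04]), 'tau': array([-7.25575574e-04, -5.37023234e+01,  3.31647384e+01,  1.58675528e-03,
       -3.59581818e-04, -2.29266794e-05]), 'tool_pos': array([0.14850586, 0.50356256, 0.24233051]), 'tcp_rot': array([-4.49024870e-01, -3.10931115e+00, -5.20809752e-05]), 'contact_force': array([ 0.13803405,  0.59845656, -0.38557741]), 'moment': array([-0.01450987, -0.01978978, -0.00810512]), 'gripper_width': 0.08513041452077068} 0.011
```

View pics/a_scene.png

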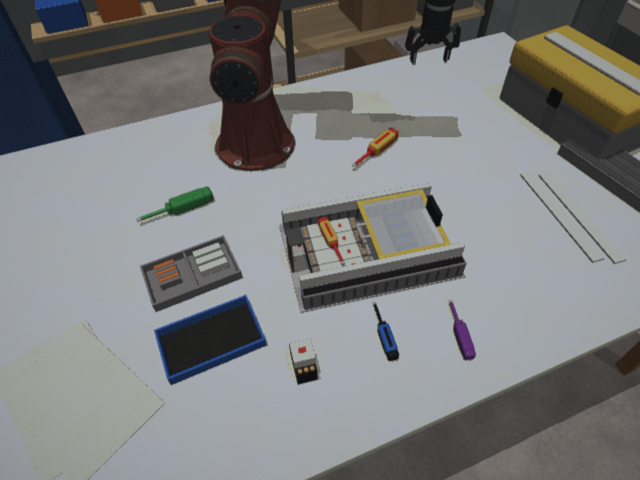

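View pics/a_top.png

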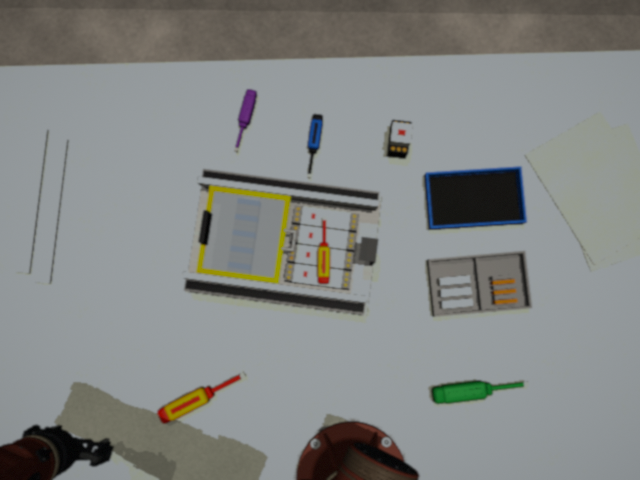

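```bash
cat > h.py <<'E'
from cell import env, imaging
import numpy as np, cv2
def ray(n,rc,c=None):
    c=c or imaging.get_calibration(n); f=240/np.tan(np.radians(c["fovy"])/2)
    d=np.array([(rc[1]-c["cx"])/f,-(rc[0]-c["cy"])/f,-1]); E=c["extrinsics"]
    return E[:3,3],E[:3,:3]@d
def at(n,rc,z,c=None):
    o,d=ray(n,rc,c); return o+d*(z-o[2])/d[2]
def px(n,p,c=None):
    c=c or imaging.get_calibration(n); f=240/np.tan(np.radians(c["fovy"])/2)
    E=c["extrinsics"]; q=E[:3,:3].T@(np.asarray(p)-E[:3,3]); return np.array([c["cy"]-f*q[1]/-q[2],c["cx"]+f*q[0]/-q[2]])
E
python3 - <<'E'
from h import *
np.set_printoptions(precision=4,suppress=True)
P=lambda *a:print(*a)
P("butt",at("top",(281.7,323.6),.059),at("scene",(223.9,324.6),.059))
P("tip",at("top",(216.7,323.3),.059),at("scene",(260,340.6),.059))
P("drv",at("top",(265.8,325.1),.045),at("scene",(233.6,329.3),.045))
P("tray",at("top",(199.7,474.1),.0),at("scene",(339.4,211.5),.0))
P("panel",at("top",(244.8,284.8),.0),at("scene",(249.3,371.1),.0))
P("bank",at("top",(246.8,321.1),.045),at("scene",(247.4,338.3),.045))
P("handle",at("top",(225,207),.11),at("scene",(209.9,436),.11))
P("contactor",at("scene",(367.2,302),.0),"blue",at("scene",(343.3,387.6),.0))
im=cv2.imread("pics/a_top.png")[150:330,170:400]
cv2.imwrite("pics/crop1.png",cv2.resize(im,None,fx=3.4,fy=3.3,interpolation=cv2.INTER_CUBIC))
# tray
for z,cs in((.03,[(173,425),(167,523),(222,526),(228,429)]),): 
    for c in cs:P(at("top",c,z))
E
```

```text
butt [0.4329 0.0521 0.059 ] [0.4454 0.0529 0.059 ]
tip [0.5777 0.0494 0.059 ] [0.5677 0.0433 0.059 ]
drv [0.469 0.048 0.045] [0.4694 0.0557 0.045 ]
tray [ 0.6187 -0.303   0.    ] [ 0.6182 -0.3018  0.    ]
panel [0.5235 0.1402 0.    ] [0.5274 0.1499 0.    ]
bank [0.5119 0.0559 0.045 ] [0.5199 0.0586 0.045 ]
handle [0.5577 0.2989 0.11  ] [0.5539 0.308  0.11  ]
contactor [ 0.7623 -0.1355  0.    ] blue [0.7847 0.0637 0.    ]
[ 0.678  -0.1862  0.03  ]
[ 0.6866 -0.4115  0.03  ]
[ 0.559  -0.4109  0.03  ]
[ 0.5506 -0.19    0.03  ]
```

View pics/crop1.png

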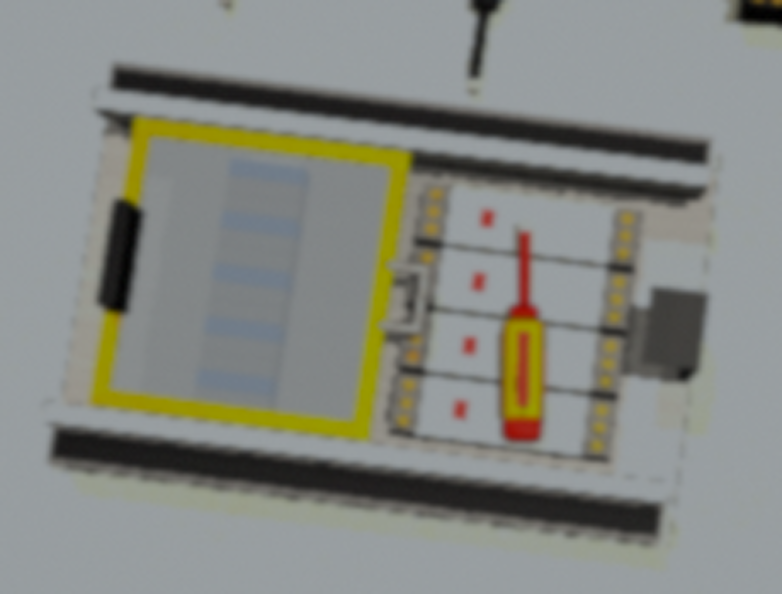

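```bash
python3 -m crank '[{"delta_pos":[0.05,-0.065,0.02],"turn":[0,0,0.3],"hand":100},{"delta_pos":[0.05,-0.065,0.02],"turn":[0,0,0.3],"hand":100},{"delta_pos":[0.05,-0.065,0.02],"turn":[0,0,0.3],"hand":100},{"delta_pos":[0.05,-0.065,0.02],"turn":[0,0,0.3],"hand":100},{"delta_pos":[0.05,-0.065,0.02],"turn":[0,0,0.3],"hand":100},{"delta_pos":[0.05,-0.065,0.02],"turn":[0,0,0.3],"hand":100},{"delta_pos":[0.05,-0.065,0.02],"turn":[0,0,0.3],"hand":100},{"delta_pos":[0.05,-0.065,0.01],"turn":[0,0,0.3],"hand":100},{"delta_pos":[0.05,-0.065,0],"turn":[0,0,0.3],"hand":100},{"delta_pos":[0.05,-0.065,0],"turn":[0,0,0.2],"hand":100},{"delta_pos":[0.035,-0.05,0],"turn":[0,0,0],"hand":100},{"delta_pos":[0,0,0],"turn":[0,0,0],"hand":100}]'
python3 - <<'E'
from h import *
np.set_printoptions(precision=4,suppress=True)
c=imaging.get_calibration("wrist"); im=imaging.read_camera("wrist"); cv2.imwrite("pics/w1.png",im[:,:,::-1])
print(c)
for q,z in(("driver_tip",.059),("driver_butt",.059),("driver",.045),("contactor_bank",.045),("guard_handle",.11),("panel",0)):
    for d in imaging.place_of("wrist",q)[:3]: print(q,d["score"],d["centre"],at("wrist",d["centre"],z,c))
E
```

```text
t: 2.45
tool_pos: [0.4705, 0.0818, 0.3319]
tcp_rot: [0.0, -3.141, 0.0]
contact_force: [0.3, -0.1, -0.4]
gripper_width: 0.0855
{'fovy': 70.90687624072315, 'cx': 316.6897065288988, 'cy': 243.64306357035113, 'extrinsics': array([[ 0.0002, -0.9462, -0.3234,  0.3885],
       [ 1.    ,  0.0003, -0.0002,  0.0809],
       [ 0.0003, -0.3234,  0.9462,  0.4651],
       [ 0.    ,  0.    ,  0.    ,  1.    ]])}
driver_tip 0.77 [365.9, 422.6] [0.7151 0.2349 0.059 ]
driver_butt 0.96 [436.3, 388.3] [0.8495 0.1942 0.059 ]
driver_butt 0.81 [170.7, 292.5] [0.4359 0.0523 0.059 ]
driver 0.83 [200.9, 289.7] [0.475  0.0469 0.045 ]
driver 0.62 [279.6, 289.5] [0.584  0.0438 0.045 ]
contactor_bank 0.9 [235.5, 296.7] [0.5208 0.0549 0.045 ]
contactor_bank 0.71 [232.1, 359.3] [0.5162 0.1364 0.045 ]
guard_handle 0.77 [282.2, 505.0] [0.5571 0.2992 0.11  ]
guard_handle 0.5 [236.7, 295.9] [0.5017 0.058  0.11  ]
panel 0.56 [232.6, 359.6] [0.5306 0.1429 0.    ]
```

View pics/w1.png

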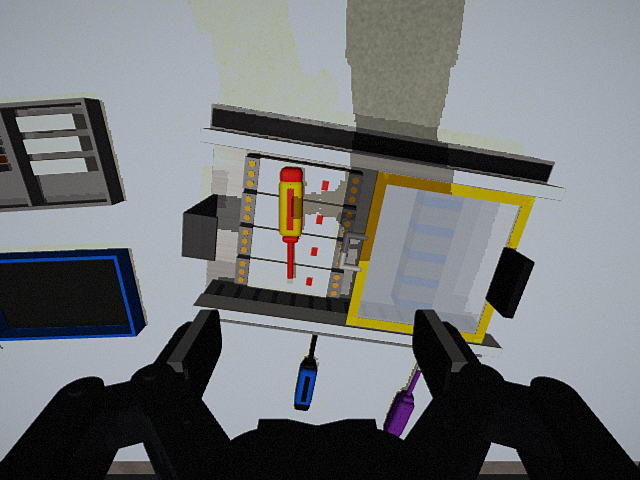

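```bash
python3 - <<'E'
from h import *
np.set_printoptions(precision=4,suppress=True)
for p,z in(((169,291),.06),((237,290),.065),((200,290),.073),((279,291),.059)): print(p,at("wrist",p,z))
print("mask")
m=imaging.trace("wrist","driver")
for d in m[:4]:
    r,cc=np.nonzero(d["mask"]); print(d["score"],d["centre"],r.min(),r.max(),cc.min(),cc.max())
# panel rails: near rail top outer line and far rail
for p in((129,205),(187,563),(107,213),(166,553),(312,222),(345,440)): print(p,at("wrist",p,.094))
# pull handle top corners
for p in((250,511),(262,530),(319,512),(307,489)): print(p,at("wrist",p,.133))
E
```

```text
(169, 291) [0.4327 0.0531 0.06  ]
(237, 290) [0.5155 0.0505 0.065 ]
(200, 290) [0.4671 0.0521 0.073 ]
(279, 291) [0.5757 0.0501 0.059 ]
mask
0.81 [210.1, 291.5] 166 281 279 302
0.77 [409.7, 400.0] 368 436 383 420
(129, 205) [ 0.3883 -0.0334  0.094 ]
(187, 563) [0.4472 0.3549 0.094 ]
(107, 213) [ 0.3669 -0.023   0.094 ]
(166, 553) [0.4246 0.3387 0.094 ]
(312, 222) [ 0.6052 -0.0345  0.094 ]
(345, 440) [0.6528 0.2445 0.094 ]
(250, 511) [0.5071 0.2877 0.133 ]
(262, 530) [0.5206 0.3105 0.133 ]
(319, 512) [0.59   0.3047 0.133 ]
(307, 489) [0.5748 0.2761 0.133 ]
```

```bash
python3 -m crank '[{"delta_pos":[0.006,-0.026,-0.07],"turn":[0,0,0],"hand":60},{"delta_pos":[0,-0.025,-0.08],"turn":[0,0,0],"hand":60},{"delta_pos":[0,0,-0.08],"turn":[0,0,0],"hand":60},{"delta_pos":[0,0,-0.08],"turn":[0,0,0],"hand":60},{"delta_pos":[0,0,-0.05],"turn":[0,0,0],"hand":60},{"delta_pos":[0,0,-0.03],"turn":[0,0,0],"hand":60},{"delta_pos":[0,0,0],"turn":[0,0,0],"hand":60}]'
python3 - <<'E'
from h import *
np.set_printoptions(precision=4,suppress=True)
print(env.get_obs()["tool_pos"])
c=imaging.get_calibration("wrist"); im=imaging.read_camera("wrist"); cv2.imwrite("pics/w2.png",im[:,:,::-1])
o=env.get_obs()["tool_pos"]; print("tcp px",px("wrist",o),"tcp at z.059", px("wrist",[o[0],o[1],.059]))
E
```

```text
t: 3.72
tool_pos: [0.472, 0.0534, 0.0974]
tcp_rot: [0.006, -3.139, -0.0]
contact_force: [-0.3, -0.6, 1.0]
gripper_width: 0.0509
[0.472  0.0534 0.0974]
tcp px [320.0976 318.67  ] tcp at z.059 [282.5059 318.2412]
```

View pics/w2.png

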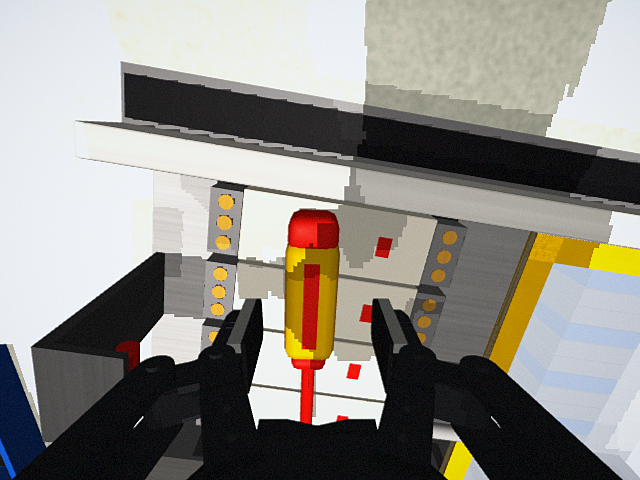

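```bash
python3 -m crank '[{"delta_pos":[0.003,-0.005,-0.02],"turn":[0,0,0],"hand":60},{"delta_pos":[0,0,-0.025],"turn":[0,0,0],"hand":60},{"delta_pos":[0,0,-0.017],"turn":[0,0,0],"hand":60},{"delta_pos":[0,0,0],"turn":[0,0,0],"hand":60}]'
```

```text
t: 4.28
tool_pos: [0.4746, 0.0499, 0.0606]
tcp_rot: [0.005, -3.141, 0.0]
contact_force: [-0.2, -0.1, 1.0]
gripper_width: 0.0515
```

```bash
python3 -m crank '[{"delta_pos":[0,0,0],"turn":[0,0,0],"hand":35},{"delta_pos":[0,0,0],"turn":[0,0,0],"hand":20},{"delta_pos":[0,0,0],"turn":[0,0,0],"hand":0},{"delta_pos":[0,0,0],"turn":[0,0,0],"hand":0},{"delta_pos":[0,0,0],"turn":[0,0,0],"hand":0}]'; python3 - <<'E'
from h import *
cv2.imwrite("pics/w3.png",imaging.read_camera("wrist")[:,:,::-1])
E
```

```text
t: 4.9
tool_pos: [0.4755, 0.0499, 0.0618]
tcp_rot: [-0.005, 3.14, -0.0]
contact_force: [-1.1, 0.7, 6.5]
gripper_width: 0.0268
```

View pics/w3.png

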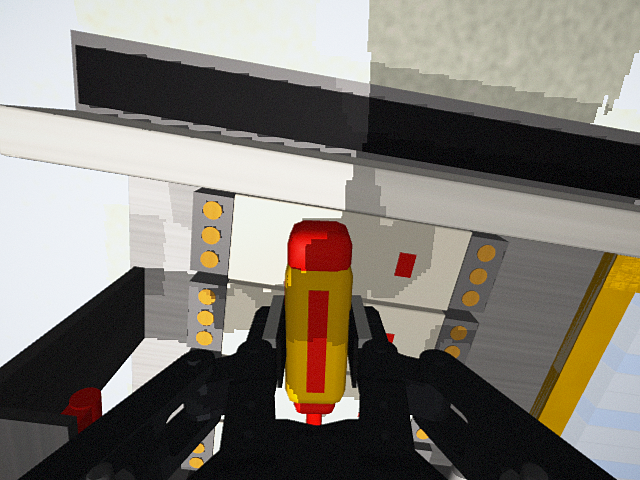

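```bash
python3 -m crank '[{"delta_pos":[0,0,0.02],"turn":[0,0,0],"hand":0},{"delta_pos":[0,0,0.06],"turn":[0,0,0],"hand":0},{"delta_pos":[0,0,0.07],"turn":[0,0,0],"hand":0},{"delta_pos":[0.01,-0.02,0.07],"turn":[0,0,-0.5],"hand":0},{"delta_pos":[0.03,-0.06,0.01],"turn":[0,0,-1],"hand":0},{"delta_pos":[0.03,-0.07,0],"turn":[0,0,-1],"hand":0},{"delta_pos":[0.03,-0.07,0],"turn":[0,0,-1],"hand":0},{"delta_pos":[0.03,-0.07,0],"turn":[0,0,-1],"hand":0},{"delta_pos":[0.03,-0.07,0],"turn":[0,0,-1],"hand":0},{"delta_pos":[0.03,-0.07,0],"turn":[0,0,-1],"hand":0},{"delta_pos":[0.03,-0.07,0],"turn":[0,0,-1],"hand":0},{"delta_pos":[0.017,-0.037,0],"turn":[0,0,-1],"hand":0}]'
python3 -m crank '[{"delta_pos":[0,0,0],"turn":[0,0,-1],"hand":0},{"delta_pos":[0,0,-0.02],"turn":[0,0,-1],"hand":0},{"delta_pos":[0,0,-0.03],"turn":[0,0,-1],"hand":0},{"delta_pos":[0,0,-0.03],"turn":[0,0,-1],"hand":0},{"delta_pos":[0,0,-0.03],"turn":[0,0,-1],"hand":0},{"delta_pos":[0,0,-0.03],"turn":[0,0,-1],"hand":0},{"delta_pos":[0,0,-0.02],"turn":[0,0,-0.68],"hand":0},{"delta_pos":[0,0,0],"turn":[0,0,0],"hand":0}]'
python3 - <<'E'
from h import *
np.set_printoptions(precision=4,suppress=True)
cv2.imwrite("pics/w4.png",imaging.read_camera("wrist")[:,:,::-1])
im=imaging.read_camera("top")
cv2.imwrite("pics/t4.png",cv2.resize(im[130:330,380:580,::-1],None,fx=3,fy=3))
E
```

```text
t: 6.45
tool_pos: [0.6174, -0.2744, 0.1994]
tcp_rot: [1.297, 2.861, -0.0]
contact_force: [0.1, 0.6, -0.4]
gripper_width: 0.0274
t: 7.45
tool_pos: [0.6164, -0.2718, 0.1027]
tcp_rot: [-2.157, -2.282, 0.001]
contact_force: [-0.6, 0.1, -1.2]
gripper_width: 0.027
```

View pics/w4.png

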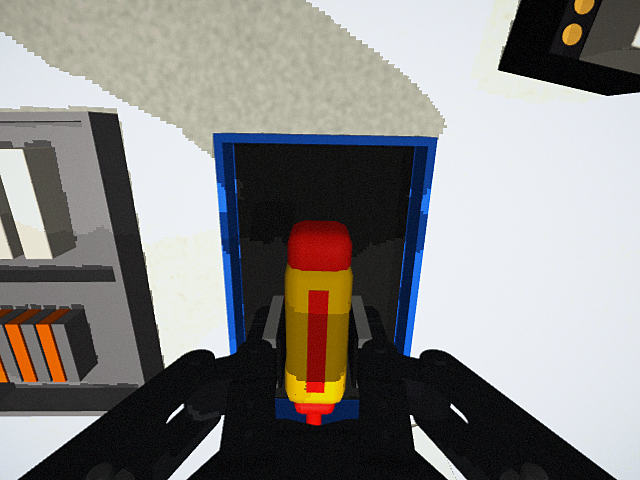

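View pics/t4.png

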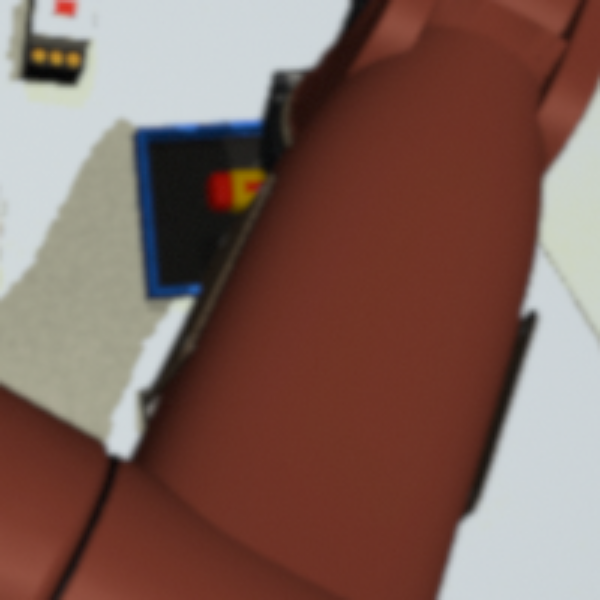

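```bash
python3 - <<'E'
from h import *
np.set_printoptions(precision=4,suppress=True)
for p in ([.6225,-.411,.03],[.6225,-.406,.03],[.616,-.193,.03],[.6196,-.376,.091-.008],[.555,-.3,.03],[.682,-.3,.03]): print(p,px("wrist",p))
for p in((143,323),(133,323)): print(at("wrist",p,.03))
print(at("wrist",(408,318),.03))
E
```

```text
[0.6225, -0.411, 0.03] [423.2763 311.6798]
[0.6225, -0.406, 0.03] [418.3654 312.0138]
[0.616, -0.193, 0.03] [134.0428 320.2091]
[0.6196, -0.376, 0.08299999999999999] [450.5077 308.8862]
[0.555, -0.3, 0.03] [293.202  221.4821]
[0.682, -0.3, 0.03] [302.5495 406.236 ]
[ 0.6179 -0.1979  0.03  ]
[ 0.6176 -0.1923  0.03  ]
[ 0.6266 -0.3954  0.03  ]
```

```bash
python3 -m crank '[{"delta_pos":[0.002,0,-0.03],"turn":[0,0,0],"hand":0},{"delta_pos":[0,0,-0.04],"turn":[0,0,0],"hand":0},{"delta_pos":[0,0,-0.03],"turn":[0,0,0],"hand":0},{"delta_pos":[0,0,-0.015],"turn":[0,0,0],"hand":0},{"delta_pos":[0,0,-0.005],"turn":[0,0,0],"hand":0},{"delta_pos":[0,0,0],"turn":[0,0,0],"hand":0}]'
python3 -m crank '[{"delta_pos":[0,0,-0.005],"turn":[0,0,0],"hand":0},{"delta_pos":[0,0,-0.004],"turn":[0,0,0],"hand":0},{"delta_pos":[0,0,0],"turn":[0,0,0],"hand":0}]'
```

```text
t: 8.3
tool_pos: [0.6186, -0.2724, 0.0315]
tcp_rot: [2.158, 2.282, 0.0]
contact_force: [0.4, -0.2, -1.1]
gripper_width: 0.0268
t: 8.68
tool_pos: [0.6182, -0.2722, 0.0256]
tcp_rot: [-2.158, -2.283, 0.0]
contact_force: [0.2, -1.1, -0.9]
gripper_width: 0.0271
```

```bash
python3 -m crank '[{"delta_pos":[0,0,-0.003],"turn":[0,0,0],"hand":0},{"delta_pos":[0,0,-0.002],"turn":[0,0,0],"hand":0},{"delta_pos":[0,0,0],"turn":[0,0,0],"hand":0}]'
```

```text
t: 9.05
tool_pos: [0.6182, -0.2722, 0.0226]
tcp_rot: [-2.158, -2.283, 0.0]
contact_force: [0.4, 0.3, -0.3]
gripper_width: 0.0269
```

```bash
python3 -m crank '[{"delta_pos":[0,0,-0.0015],"turn":[0,0,0],"hand":0},{"delta_pos":[0,0,0],"turn":[0,0,0],"hand":0}]'; python3 -m crank '[{"delta_pos":[0,0,-0.0015],"turn":[0,0,0],"hand":0},{"delta_pos":[0,0,0],"turn":[0,0,0],"hand":0}]'
```

```text
t: 9.3
tool_pos: [0.6184, -0.2723, 0.0219]
tcp_rot: [2.158, 2.283, 0.0]
contact_force: [-0.6, -0.1, -0.6]
gripper_width: 0.0271
t: 9.55
tool_pos: [0.6184, -0.2723, 0.0219]
tcp_rot: [2.158, 2.282, 0.0]
contact_force: [-3.4, 1.0, 9.2]
gripper_width: 0.0267
```

```bash
python3 -m crank '[{"delta_pos":[0,0,0],"turn":[0,0,0],"hand":36},{"delta_pos":[0,0,0],"turn":[0,0,0],"hand":45},{"delta_pos":[0,0,0],"turn":[0,0,0],"hand":55},{"delta_pos":[0,0,0.02],"turn":[0,0,0],"hand":55},{"delta_pos":[0,0,0.05],"turn":[0,0,0],"hand":55},{"delta_pos":[0,0,0.07],"turn":[0,0,0],"hand":55},{"delta_pos":[0,0,0.08],"turn":[0,0,0],"hand":55},{"delta_pos":[0,0,0.08],"turn":[0,0,0],"hand":55},{"delta_pos":[0,0,0],"turn":[0,0,0],"hand":55}]'
python3 - <<'E'
from h import *
np.set_printoptions(precision=4,suppress=True)
cv2.imwrite("pics/w5.png",imaging.read_camera("wrist")[:,:,::-1])
E
```

```text
t: 10.68
tool_pos: [0.6205, -0.2734, 0.2064]
tcp_rot: [2.153, 2.277, 0.003]
contact_force: [-0.5, -0.2, -0.7]
gripper_width: 0.0473
```

View pics/w5.png

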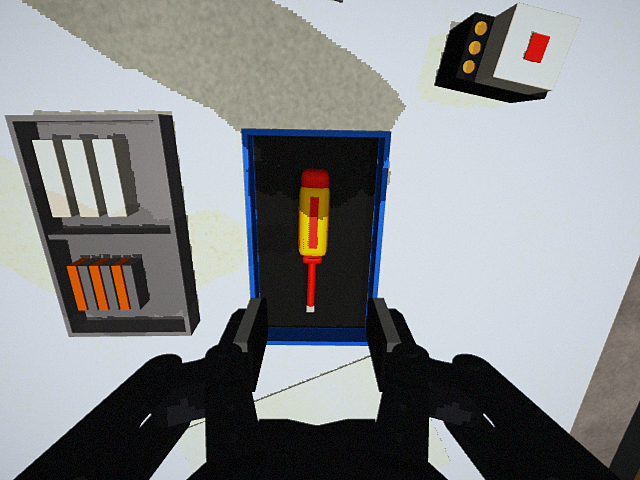

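```bash
python3 -m crank '[{"delta_pos":[-0.009,0.06,0.03],"turn":[0,0,1],"hand":55},{"delta_pos":[-0.009,0.08,0.03],"turn":[0,0,1],"hand":55},{"delta_pos":[-0.009,0.085,0.02],"turn":[0,0,1],"hand":55},{"delta_pos":[-0.009,0.085,0],"turn":[0,0,1],"hand":55},{"delta_pos":[-0.009,0.085,0],"turn":[0,0,1],"hand":55},{"delta_pos":[-0.009,0.085,0],"turn":[0,0,1],"hand":55},{"delta_pos":[-0.009,0.085,0],"turn":[0,0,1],"hand":55},{"delta_pos":[-0.009,0.085,0],"turn":[0,0,1],"hand":55},{"delta_pos":[-0.009,0.085,0],"turn":[0,0,1],"hand":55},{"delta_pos":[-0.009,0.085,0],"turn":[0,0,1],"hand":55},{"delta_pos":[-0.009,0.08,0],"turn":[0,0,1],"hand":55},{"delta_pos":[-0.009,0.053,0],"turn":[0,0,1],"hand":55}]'
python3 -m crank '[{"delta_pos":[0,0,0],"turn":[0,0,1],"hand":55},{"delta_pos":[0,0,0],"turn":[0,0,0.67],"hand":55},{"delta_pos":[0,0,0],"turn":[0,0,0],"hand":55}]'
python3 - <<'E'
from h import *
np.set_printoptions(precision=4,suppress=True)
o=env.get_obs(); c=imaging.get_calibration("wrist"); im=imaging.read_camera("wrist"); cv2.imwrite("pics/w6.png",im[:,:,::-1])
for d in imaging.place_of("wrist","guard_handle")[:3]: print(d["score"],d["centre"],at("wrist",d["centre"],.11,c))
print(o["tool_pos"],o["joint_positions"],c["extrinsics"])
E
```

```text
t: 12.22
tool_pos: [0.5523, 0.3015, 0.2476]
tcp_rot: [-0.485, -3.102, 0.001]
contact_force: [0.5, -0.1, -0.1]
gripper_width: 0.0469
t: 12.6
tool_pos: [0.5529, 0.2994, 0.2478]
tcp_rot: [-0.232, -3.131, 0.001]
contact_force: [0.7, 0.5, 0.1]
gripper_width: 0.0469
0.66 [234.5, 319.4] [0.5554 0.3006 0.11  ]
[0.5529 0.2994 0.2478] [0.3801 0.4926 0.1663 1.2465 0.     0.5283] [[ 0.1477 -0.9364 -0.3185  0.4719]
 [ 0.989   0.1398  0.0478  0.3108]
 [-0.0003 -0.322   0.9467  0.3811]
 [ 0.      0.      0.      1.    ]]
```

View pics/w6.png

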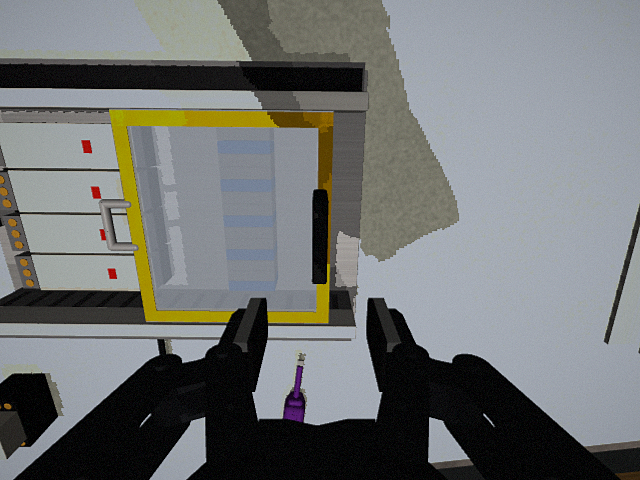

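```bash
python3 -m crank '[{"delta_pos":[0.004,0.002,-0.04],"turn":[0,0,0],"hand":55},{"delta_pos":[0,0,-0.06],"turn":[0,0,0],"hand":55},{"delta_pos":[0,0,-0.05],"turn":[0,0,0],"hand":55},{"delta_pos":[0,0,-0.03],"turn":[0,0,0],"hand":55},{"delta_pos":[0,0,0],"turn":[0,0,0],"hand":55}]'
python3 - <<'E'
from h import *
np.set_printoptions(precision=4,suppress=True)
print(env.get_obs()["tool_pos"]); im=imaging.read_camera("wrist"); cv2.imwrite("pics/w7.png",im[:,:,::-1])
E
```

```text
t: 13.32
tool_pos: [0.5548, 0.3001, 0.1394]
tcp_rot: [-0.234, -3.13, 0.002]
contact_force: [0.6, 0.3, 0.1]
gripper_width: 0.047
[0.5548 0.3001 0.1394]
```

View pics/w7.png

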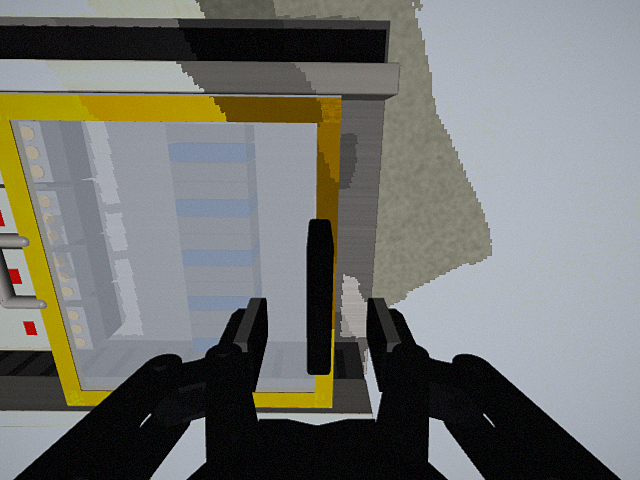

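```bash
python3 -m crank '[{"delta_pos":[0,0,-0.02],"turn":[0,0,0],"hand":55},{"delta_pos":[0,0,-0.018],"turn":[0,0,0],"hand":40},{"delta_pos":[0,0,0],"turn":[0,0,0],"hand":25},{"delta_pos":[0,0,0],"turn":[0,0,0],"hand":25},{"delta_pos":[0,0,0],"turn":[0,0,0],"hand":25}]'
python3 -m crank '[{"delta_pos":[-0.0015,-0.01,0],"turn":[0,0,0],"hand":25},{"delta_pos":[-0.0015,-0.01,0],"turn":[0,0,0],"hand":25},{"delta_pos":[-0.0015,-0.01,0],"turn":[0,0,0],"hand":25},{"delta_pos":[-0.0015,-0.01,0],"turn":[0,0,0],"hand":25},{"delta_pos":[-0.0015,-0.01,0],"turn":[0,0,0],"hand":25},{"delta_pos":[-0.0015,-0.01,0],"turn":[0,0,0],"hand":25}]'
```

```text
t: 14.0
tool_pos: [0.5562, 0.3009, 0.1185]
tcp_rot: [0.232, 3.132, 0.0]
contact_force: [0.7, 0.3, 0.7]
gripper_width: 0.0213
t: 14.75
tool_pos: [0.5504, 0.2643, 0.1182]
tcp_rot: [0.232, 3.133, 0.0]
contact_force: [0.0, 2.5, 1.5]
gripper_width: 0.0213
```

```bash
python3 - <<'E'
from h import *
im=imaging.read_camera("wrist"); cv2.imwrite("pics/w8.png",im[:,:,::-1])
E
```

```text
(no output)
```

View pics/w8.png

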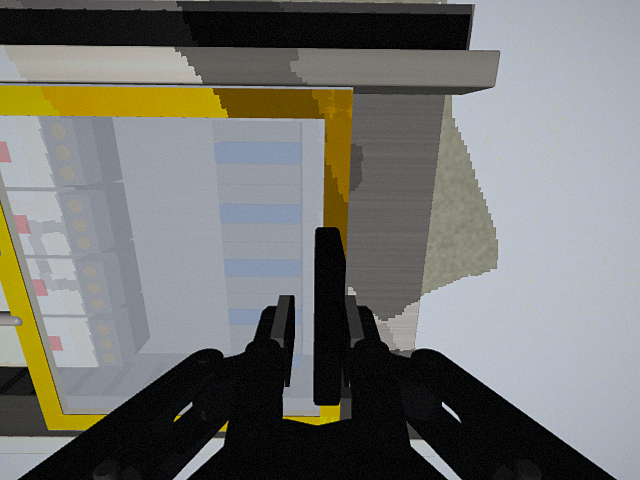

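```bash
python3 -m crank '[{"delta_pos":[-0.0023,-0.015,0],"turn":[0,0,0],"hand":25},{"delta_pos":[-0.0023,-0.015,0],"turn":[0,0,0],"hand":25},{"delta_pos":[-0.0023,-0.015,0],"turn":[0,0,0],"hand":25},{"delta_pos":[-0.0023,-0.015,0],"turn":[0,0,0],"hand":25},{"delta_pos":[-0.0023,-0.015,0],"turn":[0,0,0],"hand":25},{"delta_pos":[-0.0023,-0.015,0],"turn":[0,0,0],"hand":25},{"delta_pos":[-0.0023,-0.015,0],"turn":[0,0,0],"hand":25},{"delta_pos":[-0.0015,-0.01,0],"turn":[0,0,0],"hand":25},{"delta_pos":[-0.0008,-0.005,0],"turn":[0,0,0],"hand":25},{"delta_pos":[-0.0008,-0.005,0],"turn":[0,0,0],"hand":25}]'
python3 - <<'E'
from h import *
im=imaging.read_camera("wrist"); cv2.imwrite("pics/w9.png",im[:,:,::-1])
E
```

```text
t: 16.05
tool_pos: [0.5389, 0.1896, 0.118]
tcp_rot: [-0.232, -3.133, 0.0]
contact_force: [-0.4, 1.8, 0.2]
gripper_width: 0.0211
```

View pics/w9.png

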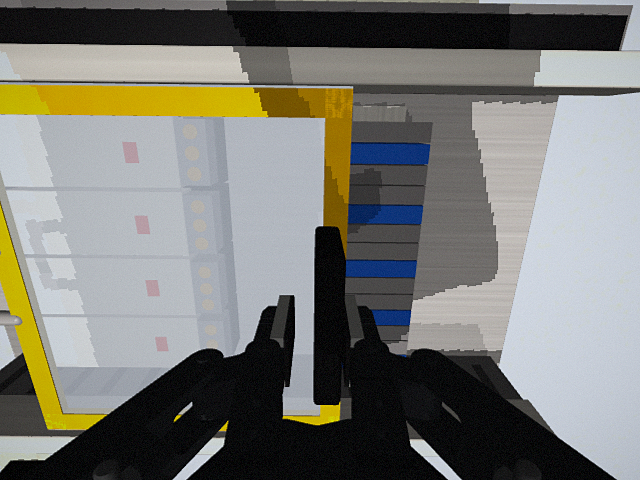

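```bash
python3 -m crank '[{"delta_pos":[-0.0008,-0.005,0],"turn":[0,0,0],"hand":25},{"delta_pos":[-0.0008,-0.005,0],"turn":[0,0,0],"hand":25},{"delta_pos":[-0.0008,-0.005,0],"turn":[0,0,0],"hand":25},{"delta_pos":[-0.0008,-0.005,0],"turn":[0,0,0],"hand":25},{"delta_pos":[-0.0008,-0.005,0],"turn":[0,0,0],"hand":25},{"delta_pos":[-0.0005,-0.0035,0],"turn":[0,0,0],"hand":25}]'
python3 -m crank '[{"delta_pos":[-0.0005,-0.0035,0],"turn":[0,0,0],"hand":25},{"delta_pos":[-0.0005,-0.0035,0],"turn":[0,0,0],"hand":25},{"delta_pos":[-0.0005,-0.0035,0],"turn":[0,0,0],"hand":25}]'
```

```text
t: 16.85
tool_pos: [0.5363, 0.1724, 0.1181]
tcp_rot: [0.232, 3.133, -0.0]
contact_force: [-0.2, 2.4, -1.6]
gripper_width: 0.0211
t: 17.23
tool_pos: [0.5353, 0.1662, 0.1181]
tcp_rot: [-0.232, -3.133, -0.0]
contact_force: [-0.6, 2.3, -1.4]
gripper_width: 0.0216
```

```bash
for i in 1; do python3 -m crank '[{"delta_pos":[-0.0005,-0.0035,0],"turn":[0,0,0],"hand":25},{"delta_pos":[-0.0005,-0.0035,0],"turn":[0,0,0],"hand":25}]'; python3 -m crank '[{"delta_pos":[-0.0005,-0.0035,0],"turn":[0,0,0],"hand":25},{"delta_pos":[-0.0005,-0.0035,0],"turn":[0,0,0],"hand":25}]'; done
```

```text
t: 17.48
tool_pos: [0.5346, 0.162, 0.1181]
tcp_rot: [-0.232, -3.133, -0.0]
contact_force: [-0.5, 2.4, 0.2]
gripper_width: 0.0215
t: 17.73
tool_pos: [0.534, 0.1578, 0.1181]
tcp_rot: [-0.232, -3.133, -0.0]
contact_force: [-1.2, 1.7, 0.4]
gripper_width: 0.0213
```

```bash
python3 -m crank '[{"delta_pos":[-0.0005,-0.0035,0],"turn":[0,0,0],"hand":25},{"delta_pos":[-0.0005,-0.0035,0],"turn":[0,0,0],"hand":25}]'; python3 -m crank '[{"delta_pos":[-0.0005,-0.0035,0],"turn":[0,0,0],"hand":25},{"delta_pos":[-0.0005,-0.0035,0],"turn":[0,0,0],"hand":25}]';python3 - <<'E'
from h import *
im=imaging.read_camera("wrist"); cv2.imwrite("pics/w10.png",im[:,:,::-1])
E
```

```text
t: 17.98
tool_pos: [0.5335, 0.1536, 0.1181]
tcp_rot: [-0.232, -3.133, -0.0]
contact_force: [-1.0, 1.3, -0.9]
gripper_width: 0.0212
t: 18.23
tool_pos: [0.533, 0.15, 0.1181]
tcp_rot: [0.232, 3.133, 0.002]
contact_force: [-0.5, 8.2, -1.9]
gripper_width: 0.0216
```

View pics/w10.png

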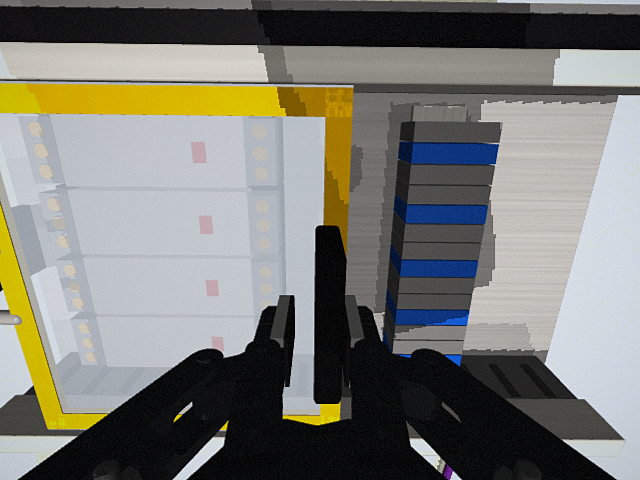

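```bash
python3 -m crank '[{"delta_pos":[-0.0004,-0.0025,0],"turn":[0,0,0],"hand":25},{"delta_pos":[-0.0004,-0.0025,0],"turn":[0,0,0],"hand":25}]'; python3 -m crank '[{"delta_pos":[-0.0004,-0.0025,0],"turn":[0,0,0],"hand":25},{"delta_pos":[-0.0004,-0.0025,0],"turn":[0,0,0],"hand":25}]'; python3 -m crank '[{"delta_pos":[-0.0004,-0.0025,0],"turn":[0,0,0],"hand":25},{"delta_pos":[0,0,0],"turn":[0,0,0],"hand":25}]'
```

```text
t: 18.52
tool_pos: [0.5329, 0.1492, 0.1181]
tcp_rot: [0.23, 3.133, 0.009]
contact_force: [1.5, 19.4, -5.3]
gripper_width: 0.0215
t: 18.77
tool_pos: [0.5322, 0.1446, 0.1181]
tcp_rot: [0.23, 3.133, 0.003]
contact_force: [-0.5, 4.9, -1.4]
gripper_width: 0.0215
t: 19.02
tool_pos: [0.5319, 0.1417, 0.1181]
tcp_rot: [0.232, 3.133, -0.001]
contact_force: [-0.1, 0.1, -0.5]
gripper_width: 0.0215
```

```bash
python3 - <<'E'
from h import *
im=imaging.read_camera("wrist"); cv2.imwrite("pics/w11.png",im[:,:,::-1])
E
```

```text
(no output)
```

View pics/w11.png

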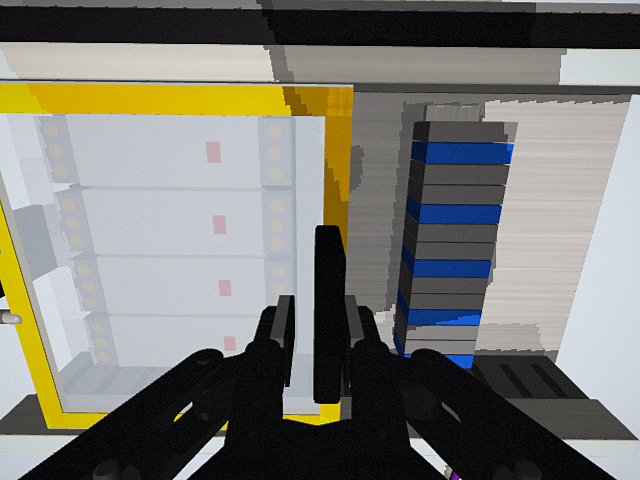

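```bash
python3 -m crank '[{"delta_pos":[-0.0003,-0.002,0],"turn":[0,0,0],"hand":25},{"delta_pos":[-0.0003,-0.002,0],"turn":[0,0,0],"hand":25}]'; python3 -m crank '[{"delta_pos":[-0.0003,-0.002,0],"turn":[0,0,0],"hand":25},{"delta_pos":[-0.0003,-0.002,0],"turn":[0,0,0],"hand":25}]'; python3 - <<'E'
from h import *
im=imaging.read_camera("wrist"); cv2.imwrite("pics/w12.png",im[:,:,::-1])
E
```

```text
t: 19.32
tool_pos: [0.5316, 0.1395, 0.1182]
tcp_rot: [0.232, 3.133, 0.0]
contact_force: [0.5, 3.1, -0.5]
gripper_width: 0.0214
t: 19.58
tool_pos: [0.5312, 0.137, 0.1182]
tcp_rot: [0.232, 3.133, -0.0]
contact_force: [0.9, 1.4, 0.2]
gripper_width: 0.0214
```

View pics/w12.png

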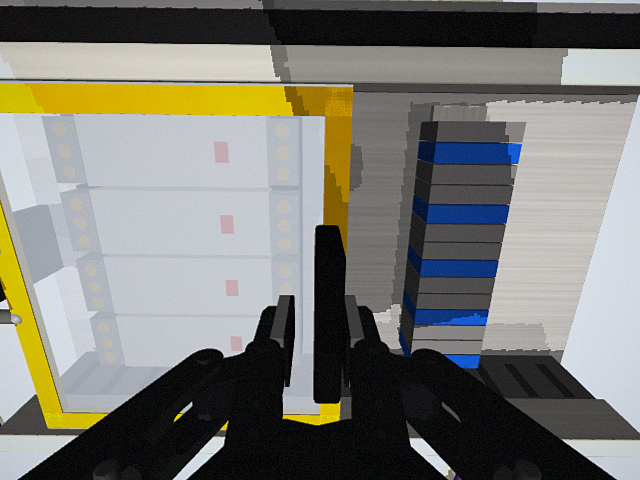

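```bash
python3 -m crank '[{"delta_pos":[-0.0003,-0.002,0],"turn":[0,0,0],"hand":25},{"delta_pos":[-0.0003,-0.002,0],"turn":[0,0,0],"hand":25}]'; python3 -m crank '[{"delta_pos":[-0.0003,-0.002,0],"turn":[0,0,0],"hand":25},{"delta_pos":[-0.0003,-0.002,0],"turn":[0,0,0],"hand":25}]'; python3 - <<'E'
from h import *
im=imaging.read_camera("wrist"); cv2.imwrite("pics/w13.png",im[:,:,::-1])
E
```

```text
t: 19.88
tool_pos: [0.5309, 0.1353, 0.1182]
tcp_rot: [0.232, 3.133, 0.002]
contact_force: [1.5, 7.2, -2.3]
gripper_width: 0.0214
t: 20.12
tool_pos: [0.5309, 0.1351, 0.1182]
tcp_rot: [0.23, 3.132, 0.009]
contact_force: [3.4, 19.1, -4.7]
gripper_width: 0.0214
```

View pics/w13.png

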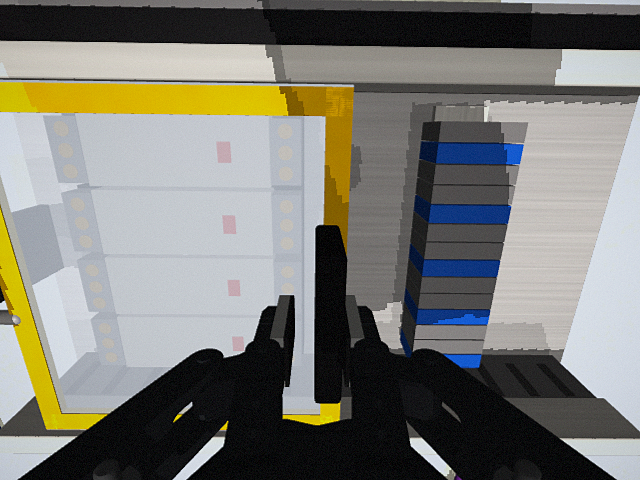

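```bash
python3 -m crank '[{"delta_pos":[0.0003,0.002,0],"turn":[0,0,0],"hand":25},{"delta_pos":[0.0009,0.006,0],"turn":[0,0,0],"hand":30},{"delta_pos":[0,0,0],"turn":[0,0,0],"hand":55},{"delta_pos":[0,0,0],"turn":[0,0,0],"hand":55},{"delta_pos":[0,0,0.04],"turn":[0,0,0],"hand":55},{"delta_pos":[0,0,0.08],"turn":[0,0,0],"hand":55},{"delta_pos":[0,0,0.08],"turn":[0,0,0],"hand":55},{"delta_pos":[0,-0.05,0.08],"turn":[0,0,0],"hand":55},{"delta_pos":[0,-0.08,0],"turn":[0,0,0],"hand":55},{"delta_pos":[0,0,0],"turn":[0,0,0],"hand":55}]'; python3 - <<'E'
from h import *
im=imaging.read_camera("wrist"); cv2.imwrite("pics/w14.png",im[:,:,::-1])
for d in imaging.place_of("wrist","guard_handle")[:3]: print(d["score"],d["centre"],at("wrist",d["centre"],.11))
im=imaging.read_camera("scene"); cv2.imwrite("pics/s14.png",cv2.resize(im[160:400,130:490,::-1],None,fx=2.2,fy=2.2,interpolation=cv2.INTER_CUBIC))
E
```

```text
t: 21.42
tool_pos: [0.5313, 0.0566, 0.2867]
tcp_rot: [0.237, 3.131, -0.001]
contact_force: [0.0, 0.9, -1.1]
gripper_width: 0.0473
0.85 [204.3, 403.7] [0.52800233 0.14074251 0.11      ]
```

View pics/w14.png

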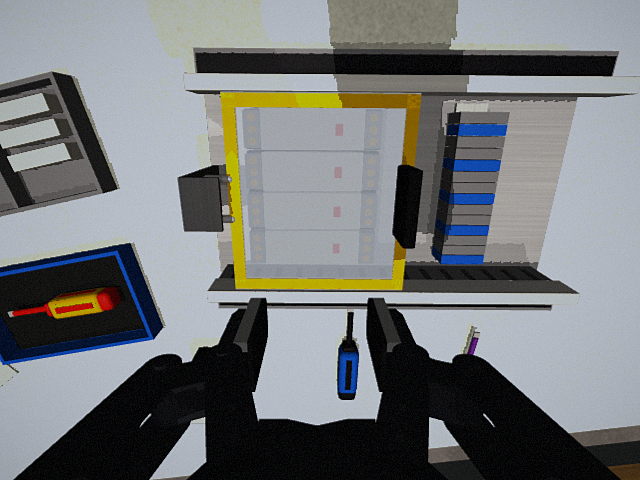

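View pics/s14.png

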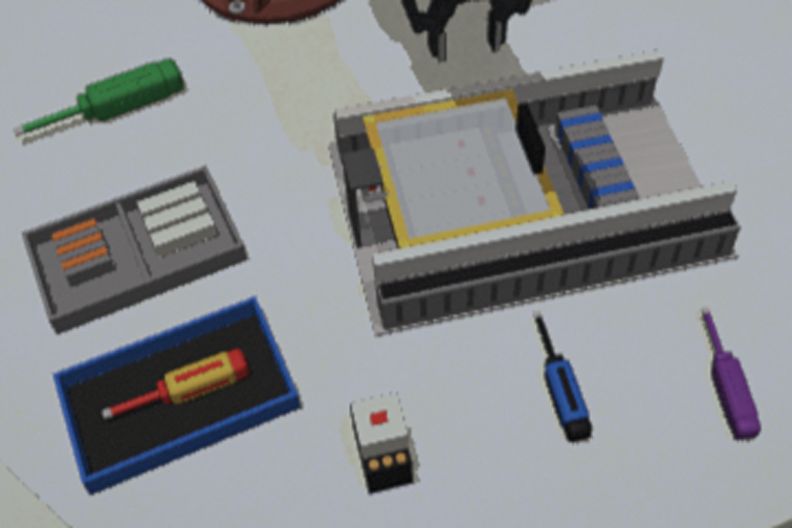

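```bash
python3 - <<'E'
from h import *
np.set_printoptions(precision=4,suppress=True)
im=cv2.imread("pics/w14.png"); cv2.imwrite("pics/w14c.png",cv2.resize(im[40:320,170:600],None,fx=1.8,fy=1.8,interpolation=cv2.INTER_CUBIC))
E
```

```text
(no output)
```

View pics/w14c.png

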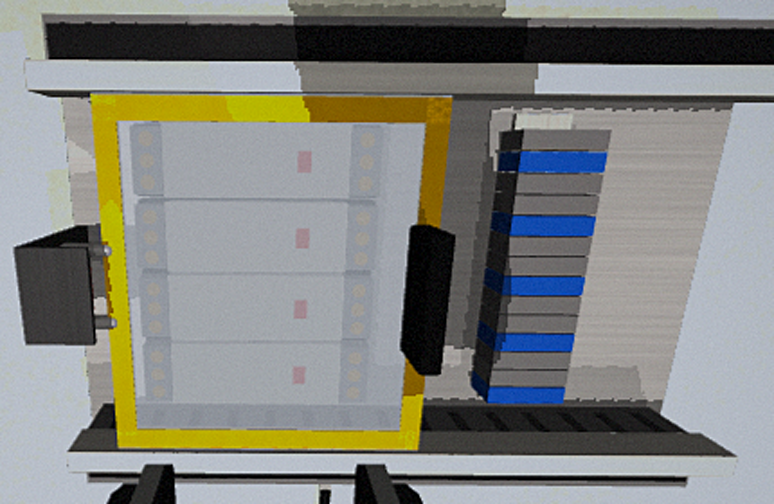

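```bash
python3 - <<'E'
from h import *
np.set_printoptions(precision=4,suppress=True)
def g(u,v,z): return at("wrist",(40+v/1.8,170+u/1.8),z)[:2]
L=g(70,455,.094);R=g(735,455,.094);F=g(26,60,.094)
yd=(R-L)/np.linalg.norm(R-L); print("rail",L,R,np.linalg.norm(R-L),F,yd)
mid=(L+R)/2
Y=lambda p:(p-mid)@yd
print("far rail left",Y(F))
print("handle top +y edge",Y(g(454,232,.133)),Y(g(440,375,.133)),"expect .006")
print("guard +y edge",Y(g(418,448,.088)),Y(g(451,97,.088)),"expect .010")
print("guard -y edge",Y(g(92,97,.088)),Y(g(118,448,.088)),"expect -.170")
print("bracket face",Y(g(95,240,.116)),Y(g(95,343,.116)),"expect -.171")
E
```

```text
rail [ 0.5974 -0.0679] [0.6562 0.324 ] 0.3963508564319564 [ 0.3878 -0.0359] [0.1483 0.9889]
far rail left -0.19760047573582368
handle top +y edge 0.005295899723913694 0.005431044608056825 expect .006
guard +y edge 0.010447435683786107 0.01093023217159795 expect .010
guard -y edge -0.1687998914457744 -0.17082998477243147 expect -.170
bracket face -0.16595286696651018 -0.17069109803162916 expect -.171
```

```bash
python3 - <<'E'
from cell import env
print(env.close_job(), env.get_obs()["t"])
E
```

```text
the job is handed in; nothing more can be done
the job is handed in; nothing more can be done
```

I lifted the small yellow and red screwdriver off the contactors and laid it in the blue tray. It was set down in contact before release. I then pushed the guard shut slowly by its black pull and handed the job in at about 21.5 s.

- **Driver:** the last pictures show it lying wholly inside the tray, roughly 30 mm clear of either end wall.
- **Guard:** it met the latch about 15 mm before the end, ran on, and came up hard against its stop. After I let go, the wrist image put it within about 1 mm of shut, with its edge at the latch bracket.
- **Push force:** readings peaked at about 19 N, at the latch and again at the stop. The latch figure is more than the 7 to 9 N expected.
- **Latch:** I did not try pulling the guard open again. That it caught is inferred from the guard being fully home and staying there, not from a direct view of the roller.
- **Disagreement:** the network put the pull at y = 0.141 m, up to about 10 mm from the roughly 0.13 m that the finger contact implied. I relied on the edge measurements against the rails.
- **Bystanders:** the loose contactor and the blue screwdriver were not touched. By eye they look unmoved in the last picture, but I did not measure them.

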